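# Click the readout's dial to the green mark and zero it

## Robot

A 6-joint arm with a two-finger parallel gripper is mounted at the origin on the work surface. World frame = base frame: x ahead of the robot, y to its left, z up, the work surface at z = 0. Lengths are in mm, angles in rad, forces in N, time in s.
With the tool pointing down it reaches from about 275 to 750 mm from the base axis. Payload 10.2 kg.
Tool frame: the origin (TCP) lies midway between the tips of the shut fingers; the grasp point (between the pads) lies 19 mm behind it (ctrl.pinch_z is the distance from the TCP to the grasp point, in mm); x points along the fingers, z is the direction in which the jaws open and shut, and the axes are right-handed (so a half turn about x gives the same grasp; the last joint's range is limited). The gripper opens to 85 mm and grips with 20 to 120 N. Pads are 22 mm wide; open, the fingers measure 114 mm over their backs; the gripper's body (76 mm by 85 mm) begins 54 mm behind the grasp point. The pads swing forward as they close: fully open they stand 13 mm farther back than shut.
Start: joints at [-1.448, 0.313, 1.498, -0, 1.331, -0.223], TCP at [177.936, -493.933, 231.294] pointing down, gripper open.
Joint ranges: [-2.94, 2.94], [-0.97, 2.17], [0.19, 2.56], [-1.23, 4.37], [0.02, 3.11], [-2.88, 2.88]. Speed limits (rad/s): [2.39, 2.39, 3.01, 3.14, 3.14, 3.14].

## Interface

Orientations are given as a unit quaternion [w, x, y, z].
In Python, from rig import ctrl, capture, workorder, nets gives the robot as it stands. The module is installed in compiled form; this text tells all that it offers.
- The arm moves only by the tool send_rows, never from a script. Its argument "rows" is text: rows parted by semicolons, each of 5 numbers parted by spaces: the opening, from 0 (shut) to 1 (fully open), then the shift along the tool's x, y, z in cm, then the turn about the tool's x in units of 5 degrees (1.0 is 5 degrees). In form: grip x y z yaw; .... A call has 1 to 12 rows; each row is the pose to reach, as a shift and turn from the pose commanded when the call began, along the tool's axes at that moment; what a row does not reach only later rows make up. A row lasts 1/10 s, in which the tool goes at most 50 mm and 8.59 degrees, less where a joint would pass 70% of its speed; a pose out of reach is approached as far as the arm can. A call with a gripper value outside its range is refused whole. The fingers move at their own pace and stop on an object; "grip_force" is the grip in N (left out, the last holds). Time passes only in rows, so rows that repeat a pose let the fingers close. It gives the time, the measured TCP pose, the force and the opening at its end, in the units of the state.
- ctrl.sense(): the state, without advancing time (a new reading comes with each control period).
- capture(name): name is "scene" or "side" or "wrist"; returns a dict with "pixels" (400x640x3 uint8, red, green, blue), "intrinsics" (3x3 intrinsics, pixels), "dist" ([k1, k2, p1, p2, k3] as OpenCV has them; the pictures are not rectified), "view" (4x4, takes a point from world to camera coordinates); the wrist camera has in their place "mount" (4x4, takes a point from camera to tool coordinates, whose origin is the TCP and whose axes are the tool frame's). Camera axes: x right, y down, z forward; pixel columns grow to the right and rows downward; lengths in mm; the calibration is good to about 2 mm. A picture is of the moment at which its call begins: read the wrist's pose just before it. There is no depth.
- workorder.finish_job(): hands the job in, once; it reports no verdict.
Trained networks look in a picture, given as the dict that the camera call returned (one of the last four; its "shot" number tells which), for a name from the list of things; names that differ only in an ending like _2 or _b are one class to them, and where a whole thing is asked for, a point or a joint stands for the part that bears it (a point fixed in the world has none). Each returns a list of dicts, best first, with "confidence" (0 to 1); they miss things now and then, are a little off and sometimes report something else, mostly with a low value. They report only what shows in the picture. A call takes as long as a camera call.
- nets.boxes_of(picture, target): "location" ([x, y, z] in mm, in world coordinates, good to about 4 mm: the middle of the surface that is visible of it).
- nets.spot_point(picture, target): "location" ([x, y, z] in mm, in world coordinates, good to about 4 mm: a listed point, or the origin of a listed thing).
The state is a dict: "time_s": time; "joints": joint angles; "dq": joint speeds; "tau": joint torques, N m; "eef_pos": TCP position; "ee_rot": TCP orientation; "force": force on the tool from outside, world axes, zero at the start; "wrist_torque": the same for the moment, N m; "grip_width": opening from 0.0 (shut) to 1.0 (fully open).
Only numpy, scipy, OpenCV 4.12 (cv2) and the standard library are available. Lean on these libraries where they do the work, as an engineer would, in place of code of your own. Each camera call takes 0.05 s, during which the arm holds its last target.

## Task

Set up the bench readout for the next measurement: with a fingertip, turn its big black knurled dial one click, until it snaps into the detent where the white line points at the green mark, and let it sit there. Then press the round blue zero key fully down and let it come up again. Only touch and press, do not pull the dial up, and leave the measuring tools and other things around it where they are.

Things in the scene. Friction and masses are not known exactly. Their poses are not given: they have to be found in the camera images.
- readout: grey bench readout, fixed, 200 (x) x 250 (y) x 70 mm high, white deck on top. Origin at the centre of its underside; x points to its display (black bar along the far edge of the deck, x 60 to 94 mm, 12 mm above the deck), y to the left when facing the display, z up. Dial axis at x -20, y +50 mm; blue key at x -30, y -75 mm.
- dial_top (a point): centre of the flat top face of the dial, 20 mm above the deck. Black knurled disc, diameter 96 mm (too wide to grip), 16 mm thick, vertical axis. Turn it by pressing a fingertip on this face some 30 mm off centre and sweeping it in an arc about the axis. The face gives 1 mm per 4 N, at most 3 mm; 5 to 10 N is enough. It could be pulled up 12 mm, which it must not be.
- dial_line (a point): outer end of the white radial line on the dial's top face, 45 mm from the axis.
- dial (a joint): angle of the dial in rad, positive anticlockwise from above. 0: white line points along the readout's +x. Detents every 0.524 (30 degrees), stops at +-1.25. It starts within 0.1 of 0 and rests in that detent. Leaving a detent takes at most about 0.05 N m; past half-way (0.26) the detent pulls it on to the next one as soon as the finger lets go.
- green_mark: flat green dot, 13 mm wide, on the deck just outside the dial, 58 mm from its axis; origin at its centre. Seen from the axis it lies 30 degrees to one side of the readout's +x: at readout y +79 mm (dial must stand at +0.524) or y +21 mm (dial at -0.524). An orange dot lies on the other side; three small black dots mark other detents.
- zero_key_top (a point): centre of the top of the round blue zero key, 30 mm in diameter, 22 mm above the deck, in a black collar; 6 mm travel, spring return, about 5 N when fully down.
- zero_key (a joint): travel of the blue key in m: 0 up, 0.006 fully down.
- ring_gauge: loose steel ring gauge, 56 mm outside, 32 mm bore, 22 mm high, right of the readout; leave alone. Origin under its centre.
- micrometer: loose grey digital micrometer lying left of the readout, about 60 x 150 x 20 mm; leave alone. Origin on the table under its frame.
- caliper: loose steel caliper lying flat, 200 mm long, about 10 mm high; leave alone. Origin near its middle, on the table.
- tape_roll: loose white tape roll, 96 mm outside, 25 mm high; leave alone. Origin under its centre.
- block_box: loose wooden box of gauge blocks, 90 x 150 x 35 mm; leave alone. Origin under its centre.
- blue_case: loose blue instrument case, 100 x 200 x 45 mm; leave alone. Origin under its centre.
- oil_jar: loose amber jar, 50 mm in diameter, 75 mm high; leave alone. Origin under its centre.

How it is judged (in metres and radians):
On the way, in this order (a step that is already met when the one before it is completed fails the run):
1. the dial has clicked into the detent at the green mark (((y of green_mark in the frame of readout above 0.05 m and value of joint dial between 0.424 and 0.624 rad) or (y of green_mark in the frame of readout below 0.05 m and value of joint dial between -0.624 and -0.424 rad)) and velocity of joint dial between -0.1 and 0.1 rad/s), for 0.2 s.
2. the blue key is pressed fully down (value of joint zero_key above 0.0048 m), for 0.05 s.
At the end, for the whole second after the job is handed in: The dial rests within 0.1 rad of the detent at the green mark (+0.524 or -0.524), the blue key has been pressed at least 4.8 mm down after that and is up again (under 1.2 mm), the dial is not pulled up, and all loose things are within 25 mm of where they stood (all of step 1 and value of joint zero_key below 0.0012 m and z of dial_top in the frame of readout below 0.095 m and distance of each of ring_gauge, micrometer, caliper, tape_roll, block_box, blue_case, oil_jar from where it was at the start of the episode below 0.025 m); the robot touches nothing.
It fails at once if the blue key is pressed while the dial is not at the green mark (value of joint zero_key above 0.003 m and not ((y of green_mark in the frame of readout above 0.05 m and value of joint dial between 0.424 and 0.624 rad) or (y of green_mark in the frame of readout below 0.05 m and value of joint dial between -0.624 and -0.424 rad))).
It fails at once if the dial is turned to the wrong side, or a click too far ((y of green_mark in the frame of readout above 0.05 m and (value of joint dial below -0.35 rad or value of joint dial above 0.87 rad)) or (y of green_mark in the frame of readout below 0.05 m and (value of joint dial above 0.35 rad or value of joint dial below -0.87 rad))).
It fails at once if the dial is pulled up (z of dial_top in the frame of readout above 0.095 m).
It fails at once if a bystander is pushed, lifted or carried more than 25 mm (distance of any of ring_gauge, micrometer, caliper, tape_roll, block_box, blue_case, oil_jar from where it was at the start of the episode above 0.025 m).
It also fails if it takes over 40 s, if anything falls off the work surface, if the arm or the gripper's body presses on something with over 40 N, if the wrist force passes 120 N, or if a joint passes its speed limit or range.

## Working session

There is one attempt and no reset: what is moved stays moved. The work goes in short steps, Python scripts to look and compute and a tool call to move; the robot and the scene stay as the last step left them, time stands still between calls to the robot, and variables do not carry over. Pictures are saved under pics/ and viewed, and the job is handed in when it is done.

Besides the shell and the picture viewer there is one more tool, called after "Request:" as name(argument=value, ...), one argument or row to a line, values as JSON. send_rows: Moves the arm, as the interface text tells. Its arguments: {"type":"object","properties":{"rows":{"type":"string"},"grip_force":{"type":"number"}},"required":["rows"]}

```bash
mkdir -p pics; python3 - <<'E'
from rig import ctrl,capture,nets
import cv2,numpy as np
s=ctrl.sense(); print({k:np.round(v,3).tolist() for k,v in s.items()})
for n in ["scene","side"]:
    p=capture(n); cv2.imwrite(f"pics/{n}0.png",p["pixels"][:,:,::-1])
    print(n,np.round(p["view"],3).tolist())
    for t in ["dial_top","dial_line","green_mark","zero_key_top","readout"]:
        print(t,[(np.round(d["location"],1).tolist(),round(d["confidence"],2)) for d in nets.spot_point(p,t)][:3])
E
```

```text
{'time_s': 0.0, 'joints': [-1.448, 0.313, 1.498, -0.0, 1.331, -0.223], 'dq': [-0.001, 0.002, 0.0, 0.0, -0.002, 0.001], 'tau': [0.001, -41.227, -25.973, 0.0, 0.004, 0.0], 'eef_pos': [177.892, -493.655, 230.715], 'ee_rot': [0.578, 0.407, 0.579, -0.406], 'force': [-0.857, -0.224, -0.253], 'wrist_torque': [-0.06, 0.024, 0.034], 'grip_width': 0.998}
scene [[0.776, 0.63, 0.012, -405.831], [0.453, -0.545, -0.706, -202.815], [-0.438, 0.553, -0.709, 1860.244], [0.0, 0.0, 0.0, 1.0]]
dial_top [([527.4, -13.5, 88.1], 0.64)]
dial_line [([567.3, -29.5, 90.1], 0.75)]
green_mark []
zero_key_top [([472.8, -127.7, 90.8], 0.48)]
readout [([528.2, -67.9, 1.5], 0.56)]
side [[0.993, -0.12, -0.005, -522.934], [-0.08, -0.631, -0.772, 94.713], [0.09, 0.766, -0.636, 998.978], [0.0, 0.0, 0.0, 1.0]]
dial_top [([524.5, -7.2, 89.3], 0.65)]
dial_line [([570.6, -29.2, 85.4], 0.58)]
green_mark []
zero_key_top [([468.7, -128.3, 93.7], 0.47)]
readout [([527.4, -63.8, 1.3], 0.56)]
```

View pics/scene0.png

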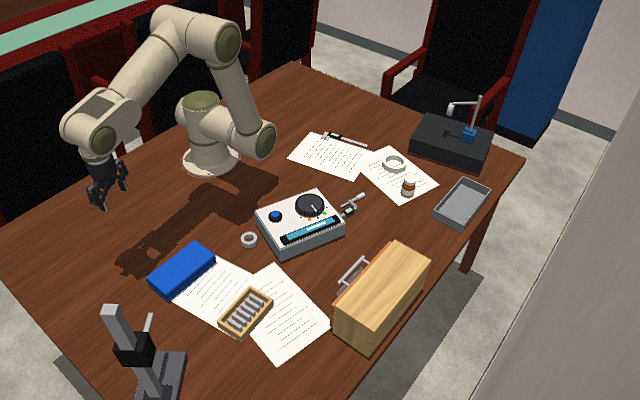

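View pics/side0.png

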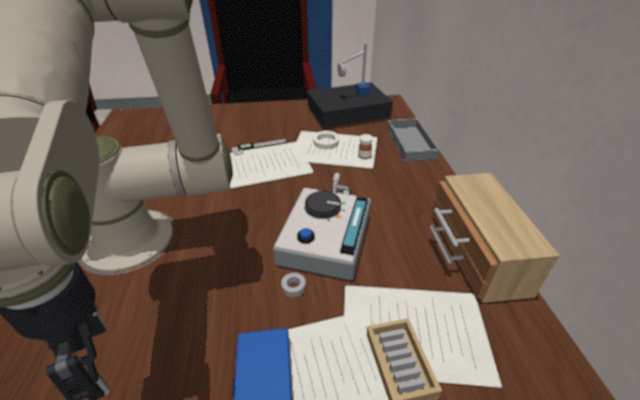

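```bash
cat > h.py <<'E'
import numpy as np,cv2
def proj(p,P):
    V=p["view"]; r=cv2.Rodrigues(V[:3,:3])[0]
    return cv2.projectPoints(np.array(P,float).reshape(-1,3),r,V[:3,3],p["intrinsics"],np.array(p["dist"],float))[0].reshape(-1,2)
def R(y): return np.array([[np.cos(y),-np.sin(y)],[np.sin(y),np.cos(y)]])
def w(c,y,l): l=np.array(l,float); return np.append(np.array(c)+R(y)@l[:2],l[2])
E
python3 - <<'E'
from h import *
from rig import capture
c=[528,-66];y=np.radians(-20.4)
for n,(x0,y0) in {"scene":(240,170),"side":(260,160)}.items():
    p=capture(n); im=p["pixels"][:,:,::-1].copy()
    cr=cv2.resize(im[y0:y0+110,x0:x0+130],None,fx=6,fy=5.4,interpolation=cv2.INTER_CUBIC)
    cv2.imwrite(f"pics/{n}_crop.png",cr)
    L=[w(c,y,l) for l in [(100,125,70),(100,-125,70),(-100,-125,70),(-100,125,70),(-20,50,90),(-30,-75,92),(30.2,79,70),(30.2,21,70)]]
    for q,m in zip(proj(p,L),"abcdDKLR"):
        u=(int((q[0]-x0)*6),int((q[1]-y0)*5.4)); cv2.drawMarker(cr,u,(255,0,255),0,12,1); cv2.putText(cr,m,u,0,.5,(0,0,255),1)
    cv2.imwrite(f"pics/{n}_ann.png",cr)
E
```

```text
(no output)
```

View pics/scene_ann.png

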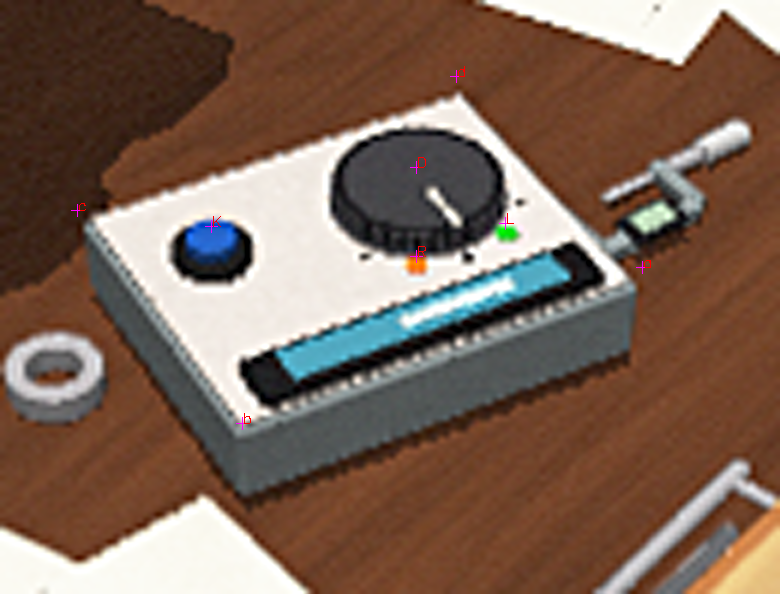

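View pics/side_ann.png

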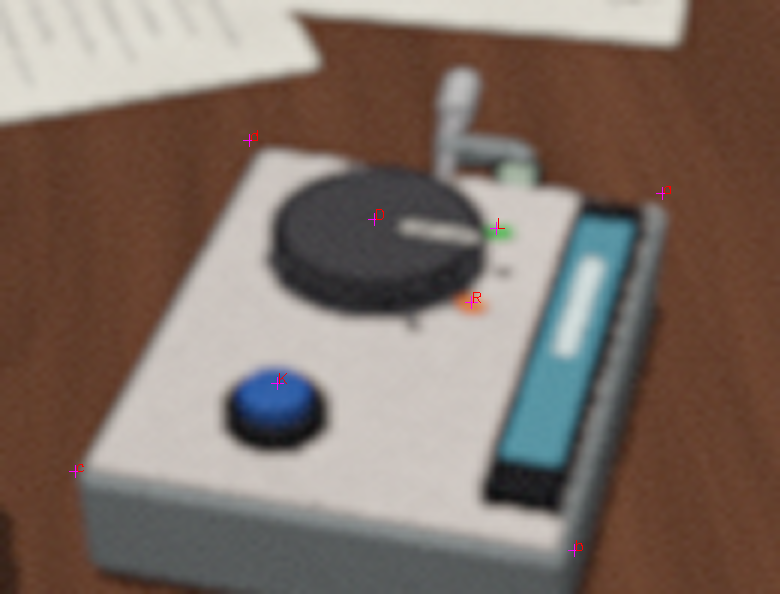

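```bash
python3 - <<'E'
from h import *
from rig import capture
from scipy.optimize import least_squares
L=dict(a=(100,125,70),b=(100,-125,70),c=(-100,-125,70),d=(-100,125,70),D=(-20,50,90),K=(-30,-75,92),G=(30.2,79,70),O=(30.2,21,70))
M={"scene":(240,170,dict(a=(635,288),b=(240,432),c=(86,225),d=(460,95),D=(418,180),K=(211,240),G=(507,233),O=(417,264))),
"side":(260,160,dict(c=(82,472),d=(258,150),a=(664,206),D=(380,232),K=(277,390),O=(471,302)))}
P={n:capture(n) for n in M}
def res(x,which=M):
    o=[]
    for n in which:
        x0,y0,m=M[n]
        q=proj(P[n],[w(x[:2],x[2],L[k]) for k in m])
        o.append(q-np.array([(x0+u/6,y0+v/5.4) for u,v in m.values()]))
    return np.vstack(o).ravel()
for wh in (M,["scene"],["side"]):
    s=least_squares(res,[528,-66,-.35],args=(wh,),loss="soft_l1")
    x=s.x;print(wh if wh is not M else "both",x,np.degrees(x[2]),np.round(res(x,wh).reshape(-1,2),1).tolist())
    for k in "DKG": print(k,w(x[:2],x[2],L[k]).round(1))
E
```

```text
both [ 5.30957576e+02 -7.14763961e+01 -3.67075820e-01] -21.031895250166592 [[1.0, -2.1], [-0.5, -0.2], [-1.9, -1.8], [-0.4, -2.1], [-0.4, -0.9], [-0.4, -1.3], [-0.4, -0.3], [-0.4, 0.1], [-0.2, 1.0], [0.3, -0.8], [1.7, -0.8], [0.6, -1.2], [1.2, 0.2], [1.5, 1.5]]
D [530.2 -17.6  90. ]
K [ 476.  -130.7   92. ]
G [587.5  -8.6  70. ]
['scene'] [ 5.35040527e+02 -7.40984227e+01 -3.69083629e-01] -21.146934246488485 [[1.5, -1.0], [-0.2, 0.9], [-1.5, -0.9], [0.1, -1.2], [0.0, 0.1], [-0.1, -0.3], [0.0, 0.7], [0.0, 1.1]]
D [534.4 -20.3  90. ]
K [ 480.  -133.2   92. ]
G [591.7 -11.3  70. ]
['side'] [ 5.28679100e+02 -7.07064457e+01 -3.68689152e-01] -21.124332358882754 [[-1.2, 0.8], [-0.4, -0.9], [0.9, -0.9], [-0.2, -1.3], [0.2, 0.0], [0.6, 1.4]]
D [528.  -16.9  90. ]
K [ 473.7 -129.9   92. ]
G [585.3  -7.9  70. ]
```

```bash
cat >> h.py <<'E'
from scipy.spatial.transform import Rotation as Ro
def Rt(q): return Ro.from_quat([q[1],q[2],q[3],q[0]]).as_matrix()
def shift(s,target): return (Rt(s["ee_rot"]).T@(np.array(target)-s["eef_pos"])/10).round(2)
E
python3 - <<'E'
from h import *
from rig import ctrl,capture
s=ctrl.sense();print(Rt(s["ee_rot"]).round(3)); print(shift(s,[450,-110,260]))
p=capture("wrist");print(np.round(p["mount"],2))
E
```

```text
[[-0.     0.941  0.339]
 [-0.     0.339 -0.941]
 [-1.    -0.     0.   ]]
[ -2.87  38.61 -26.9 ]
[[  -0.     -0.26    0.96 -143.42]
 [  -0.     -0.96   -0.26   66.31]
 [   1.     -0.      0.      1.06]
 [   0.      0.      0.      1.  ]]
```

Request:
send_rows(
  rows="0 -1 4 -3;0 -2 8 -6;0 -2.9 12 -9;0 -2.9 16 -12;0 -2.9 20 -14;0 -2.9 24 -17;0 -2.9 28 -20;0 -2.9 32 -23;0 -2.9 36 -25;0 -2.9 38.6 -26.9;0 -2.9 38.6 -26.9;0 -2.9 38.6 -26.9",
)

```text
validation failed for argument at $.ro...
```

```bash
cat > wl.py <<'E'
from h import *
from rig import ctrl,capture,nets
import sys
s=ctrl.sense(); p=capture("wrist")
T=np.eye(4);T[:3,:3]=Rt(s["ee_rot"]);T[:3,3]=s["eef_pos"]
p["view"]=np.linalg.inv(T@p["mount"])
im=p["pixels"][:,:,::-1].copy()
x=[float(v) for v in sys.argv[2:5]] if len(sys.argv)>4 else [531,-71.5,-.367]
L=dict(a=(100,125,70),b=(100,-125,70),c=(-100,-125,70),d=(-100,125,70),D=(-20,50,90),K=(-30,-75,92),G=(30.2,79,70),O=(30.2,21,70))
cv2.imwrite(f"pics/{sys.argv[1]}_raw.png",im)
for k in L:
    q=proj(p,w(x[:2],x[2],L[k]))[0]
    if (abs(q)<2000).all():
        cv2.drawMarker(im,tuple(int(v) for v in q),(255,0,255),0,12,1); cv2.putText(im,k,tuple(int(v) for v in q),0,.5,(0,0,255),1)
cv2.imwrite(f"pics/{sys.argv[1]}.png",im)
np.savez(f"{sys.argv[1]}.npz",view=p["view"],intrinsics=p["intrinsics"],dist=p["dist"])
print(np.round(s["eef_pos"],1),s["force"],s["grip_width"],s["time_s"])
for t in ["dial_top","dial_line","green_mark","zero_key_top"]:
    print(t,[(np.round(d["location"],1).tolist(),round(d["confidence"],2)) for d in nets.spot_point(p,t)][:2])
E
python3 wl.py w1
```

```text
[ 177.9 -493.9  231.3] [0.02096404 0.35223623 0.73791954] 1.0006835543440662 0.85
dial_top []
dial_line []
green_mark []
zero_key_top []
```

View pics/w1.png

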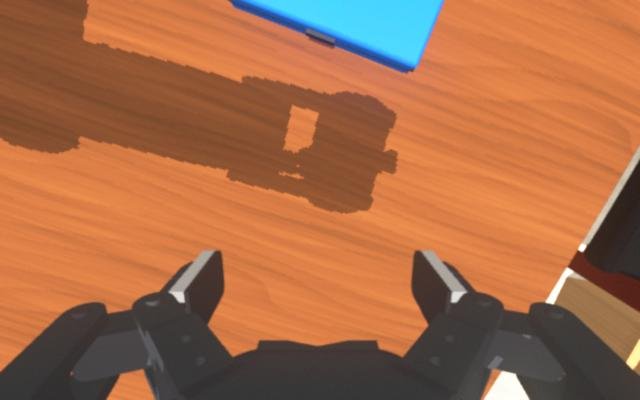

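The move was refused because my rows left out the yaw column. I'm resending with it.

Request:
send_rows(
  rows="0 -1 4 -3 0;0 -2 8 -6 0;0 -2.9 12 -9 0;0 -2.9 16 -12 0;0 -2.9 20 -14 0;0 -2.9 24 -17 0;0 -2.9 28 -20 0;0 -2.9 32 -23 0;0 -2.9 36 -25 0;0 -2.9 38.6 -26.9 0;0 -2.9 38.6 -26.9 0;0 -2.9 38.6 -26.9 0",
)

```text
time_s: 2.3
eef_pos: [449.9, -109.8, 260.2]
ee_rot: [0.579, 0.406, 0.579, -0.406]
force: [-0.1, -0.8, -0.1]
grip_width: 0.003
```

```bash
python3 wl.py w1
```

```text
[ 449.9 -109.8  260.2] [-0.07193301 -0.78975119 -0.06877966] 0.0031644913281747597 2.3
dial_top [([529.2, -14.3, 90.7], 0.89)]
dial_line [([568.7, -32.1, 93.9], 0.58), ([629.3, -425.9, -0.6], 0.35)]
green_mark [([587.5, -2.7, 68.6], 0.61)]
zero_key_top [([472.4, -127.0, 93.0], 0.78), ([629.2, -423.1, 1.6], 0.75)]
```

View pics/w1.png

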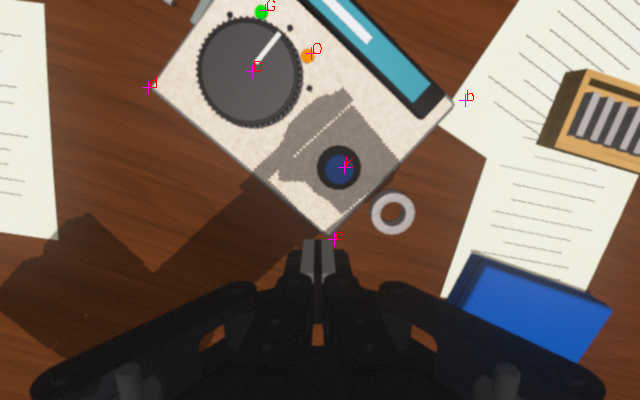

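```bash
cat > fit.py <<'E'
from h import *
from scipy.optimize import least_squares
p=dict(np.load("w1.npz"))
L=dict(b=(100,-125,70),c=(-100,-125,70),d=(-100,125,70),D=(-20,50,90),K=(-30,-75,92),G=(30.2,79,70),O=(30.2,21,70))
m=dict(b=(453,104),c=(326,235),d=(153,90),D=(249,71),K=(339,168),G=(261,12),O=(307,56))
f=lambda x:(proj(p,[w(x[:2],x[2],L[k]) for k in m])-np.array(list(m.values()))).ravel()
s=least_squares(f,[528,-66,-.35],loss="soft_l1");x=s.x
print(x,f(x).round(1).reshape(-1,2).tolist())
for k in "DKG": print(k,w(x[:2],x[2],L[k]).round(1))
E
python3 fit.py
```

```text
[ 5.27944377e+02 -6.73752464e+01 -3.81146153e-01] [[7.2, -0.2], [2.1, 6.0], [-8.8, -3.6], [-1.7, 1.3], [-0.0, 1.2], [0.1, -0.3], [0.0, -0.8]]
D [528.  -13.5  90. ]
K [ 472.2 -125.8   92. ]
G [585.4  -5.3  70. ]
```

Request:
send_rows(
  rows="0 2 3 -3 0;0 5 6 -6 0;0 8 9 -9 0;0 11 9 -9 0;0 14 9 -9 0;0 15.5 9 -9 0;0 15.5 9 -9 0;0 15.5 9 -9 0",
)

```text
time_s: 3.35
eef_pos: [504.4, 4.6, 106.0]
ee_rot: [0.579, 0.407, 0.578, -0.407]
force: [-0.1, -0.4, 0.2]
grip_width: 0.001
```

```bash
python3 wl.py w2 528 -67.4 -.375
```

```text
[504.4   4.6 106. ] [-0.06280993 -0.43244886  0.19680024] 0.0007425629300431992 3.35
dial_top [([530.4, -10.6, 90.7], 0.84)]
dial_line [([567.3, -28.5, 91.3], 0.94)]
green_mark [([583.8, -2.2, 71.7], 0.65)]
zero_key_top []
```

View pics/w2.png

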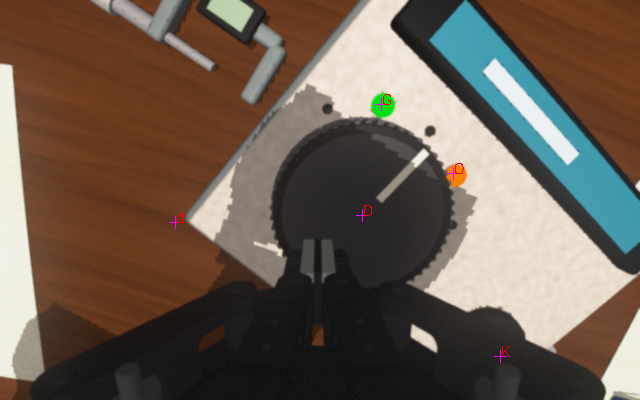

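Request:
send_rows(
  rows="0 0.8 0 0 0;0 1.3 0 0 0;0 1.6 0 0 0;0 1.7 0 0 0;0 1.75 0 0 0;0 1.75 0 0 0",
)

```text
time_s: 4.2
eef_pos: [503.9, 5.3, 88.0]
ee_rot: [0.578, 0.406, 0.579, -0.407]
force: [-2.1, 1.3, 4.8]
grip_width: -0.003
```

Request:
send_rows(
  rows="0 0.08 0 0 0;0 0.08 0 0 0;0 0.08 -0.18 0.12 -0.8;0 0.08 -0.34 0.25 -1.6;0 0.08 -0.5 0.39 -2.4;0 0.08 -0.65 0.54 -3.2;0 0.08 -0.78 0.7 -4;0 0.08 -0.9 0.88 -4.8;0 0.08 -1.02 1.06 -5.6;0 0.08 -1.12 1.24 -6.4;0 0.08 -1.12 1.24 -6.4;0 0.08 -1.12 1.24 -6.4",
)

```text
time_s: 5.4
eef_pos: [498.1, -10.3, 87.6]
ee_rot: [0.669, 0.231, 0.668, -0.231]
force: [-2.1, 1.0, 6.3]
grip_width: -0.0
```

```bash
python3 wl.py w3 528 -67.4 -.375
```

```text
[498.1 -10.3  87.6] [-2.14884197  0.99428359  6.29445212] -0.000281092817328409 5.4
dial_top [([529.9, -9.6, 88.6], 0.7)]
dial_line [([570.0, -3.9, 88.9], 0.95)]
green_mark [([587.3, -1.5, 66.8], 0.88)]
zero_key_top []
```

View pics/w3.png

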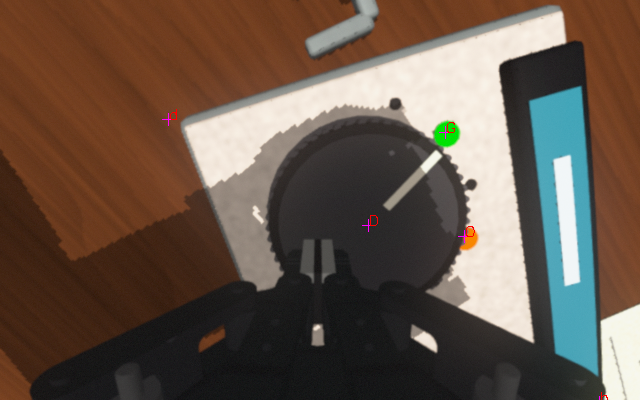

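The white line now points near the green dot: its end is at (438,155) and the dot at (446,133). I'll lift off straight up so it snaps in.

Request:
send_rows(
  rows="0 -0.3 0 0 0;0 -1 0 0 0;0 -3 0 0 0;0 -6 0 0 0;0 -9 0 0 0;0 -12 0 0 0;0 -12 0 0 0;0 -12 0 0 0",
)

```text
time_s: 6.45
eef_pos: [497.7, -10.3, 207.2]
ee_rot: [0.668, 0.231, 0.668, -0.231]
force: [0.4, 0.3, -0.5]
grip_width: -0.0
```

```bash
python3 wl.py w4 528 -67.4 -.375; python3 - <<'E'
from h import *
from rig import ctrl
s=ctrl.sense(); print(Rt(s["ee_rot"]).round(3)); print(shift(s,[472.3,-126,200]),shift(s,[472.3,-126,105]))
E
```

```text
[497.7 -10.3 207.2] [ 0.4421278   0.34717141 -0.46396658] -9.913538422061431e-05 6.45
dial_top [([529.5, -7.8, 92.7], 0.56)]
dial_line [([571.9, -5.5, 89.9], 0.83)]
green_mark [([587.7, -5.7, 71.2], 0.73)]
zero_key_top []
[[-0.002  0.618  0.786]
 [ 0.     0.786 -0.618]
 [-1.    -0.001 -0.002]]
[  0.61 -10.65   5.19] [ 10.11 -10.64   5.2 ]
```

View pics/w4.png

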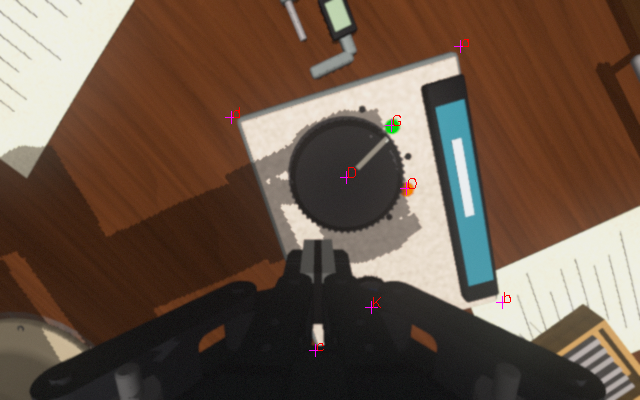

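The dial is clicked in, with the line end at (386,140) aimed at the green dot at (392,126). Next is the blue key.

Request:
send_rows(
  rows="0 0.6 -4 2 0;0 0.6 -8 4 0;0 0.6 -10.65 5.2 0;0 3 -10.65 5.2 0;0 6 -10.65 5.2 0;0 9 -10.65 5.2 0;0 10 -10.65 5.2 0;0 10 -10.65 5.2 0",
)

```text
time_s: 7.5
eef_pos: [472.3, -125.9, 106.1]
ee_rot: [0.667, 0.231, 0.669, -0.231]
force: [0.3, 0.1, 0.4]
grip_width: -0.003
```

```bash
python3 wl.py w5 528 -67.4 -.375; python3 - <<'E'
from rig import capture
import cv2
for n,(x,y) in dict(scene=(240,170),side=(260,160)).items():
    p=capture(n)["pixels"][y:y+110,x:x+130,::-1]
    cv2.imwrite(f"pics/{n}5.png",cv2.resize(p,None,fx=5,fy=5,interpolation=cv2.INTER_CUBIC))
E
```

```text
[ 472.3 -125.9  106.1] [0.29784032 0.08212634 0.37835718] -0.002947898877867211 7.5
dial_top []
dial_line []
green_mark []
zero_key_top [([470.7, -127.1, 92.1], 0.67)]
```

View pics/w5.png

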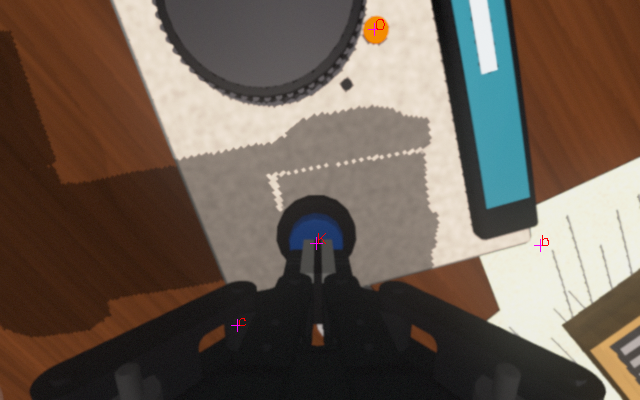

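View pics/side5.png

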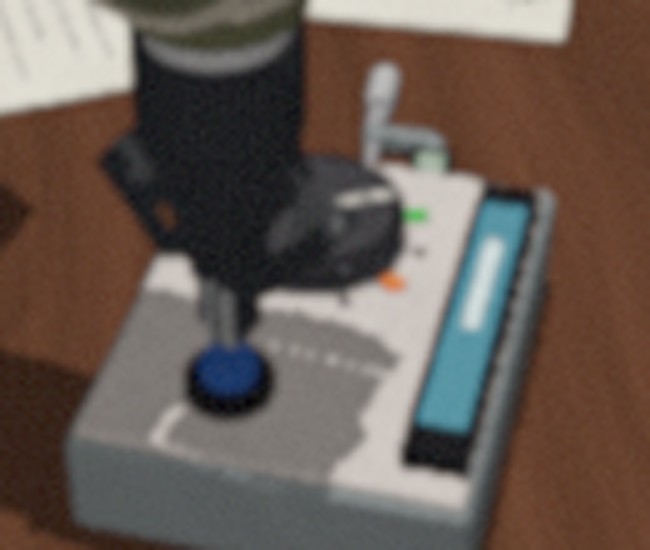

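View pics/scene5.png

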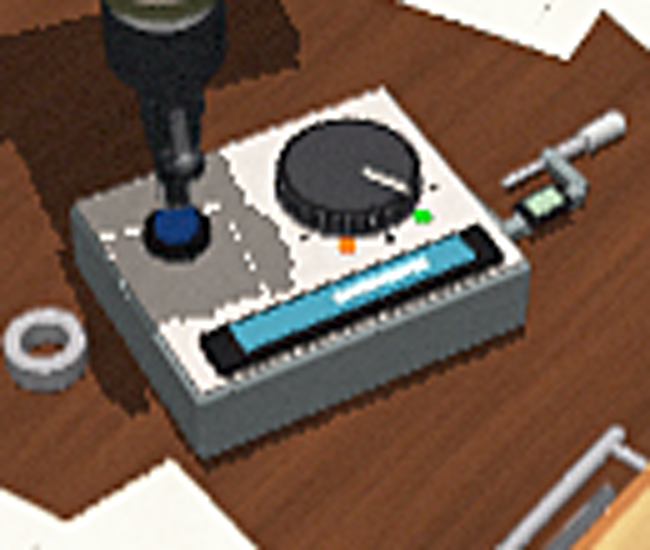

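Request:
send_rows(
  rows="0 0.8 0 0 0;0 1.3 0 0 0;0 1.6 0 0 0;0 1.8 0 0 0;0 1.95 0 0 0;0 2.05 0 0 0;0 2.05 0 0 0;0 2.05 0 0 0",
)

```text
time_s: 8.65
eef_pos: [472.6, -126.1, 86.6]
ee_rot: [0.668, 0.231, 0.668, -0.231]
force: [-3.6, 1.6, 3.9]
grip_width: -0.0
```

Request:
send_rows(
  rows="0 0.1 0 0 0;0 0.15 0 0 0;0 0.15 0 0 0;0 0.15 0 0 0",
)

```text
time_s: 9.05
eef_pos: [472.9, -126.2, 85.9]
ee_rot: [0.668, 0.231, 0.668, -0.231]
force: [-6.2, 3.5, 13.7]
grip_width: -0.003
```

The key has bottomed: force rose from 4 to 14 N while the tip dropped only 0.7 mm. Lifting off.

Request:
send_rows(
  rows="0 0 0 0 0;0 -0.5 0 0 0;0 -2 0 0 0;0 -6 0 0 0;0 -10 0 0 0;0 -14 -3 0 0;0 -14 -7 0 0;0 -14 -11 0 0;0 -14 -12 0 0;0 -14 -12 0 0;0 -14 -12 0 0",
)

```text
time_s: 10.15
eef_pos: [399.1, -220.1, 224.9]
ee_rot: [0.668, 0.231, 0.668, -0.231]
force: [0.7, 0.4, 0.6]
grip_width: 0.002
```

```bash
python3 wl.py w6 528 -67.4 -.375; python3 - <<'E'
from rig import capture
import cv2
for n,(x,y) in dict(scene=(240,170),side=(260,160)).items():
    q=capture(n)["pixels"][:,:,::-1]; cv2.imwrite(f"pics/{n}6full.png",q)
    cv2.imwrite(f"pics/{n}6.png",cv2.resize(q[y:y+110,x:x+130],None,fx=5,fy=5,interpolation=cv2.INTER_CUBIC))
E
```

```text
[ 399.1 -220.1  224.9] [0.68223613 0.39492235 0.57348185] 0.0017715749727849942 10.15
dial_top []
dial_line []
green_mark [([431.1, -215.5, 1.7], 0.46)]
zero_key_top [([471.3, -122.7, 95.1], 0.89)]
```

View pics/w6.png

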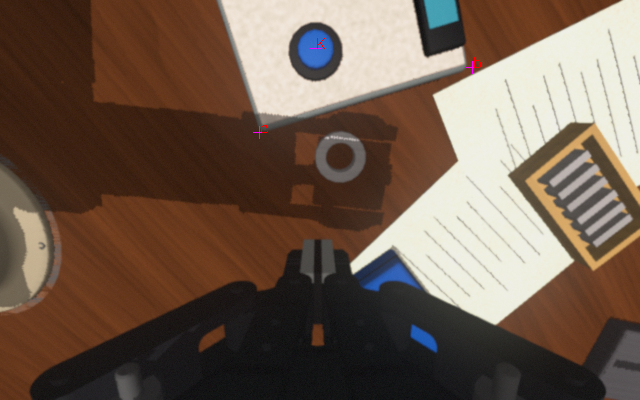

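View pics/scene6.png

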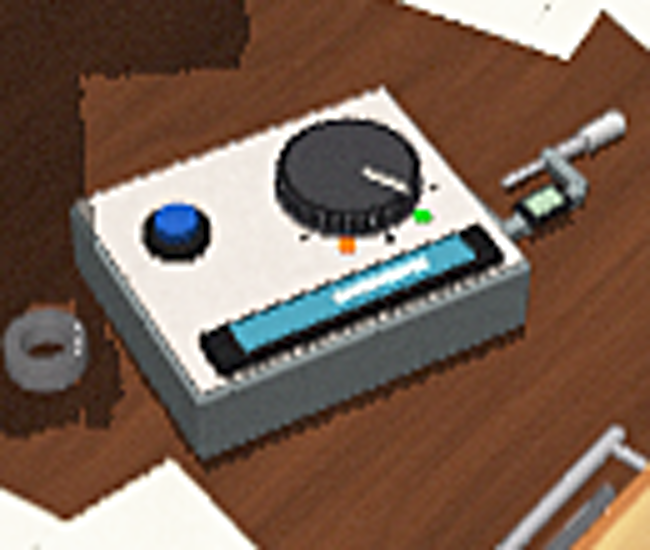

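View pics/scene6full.png

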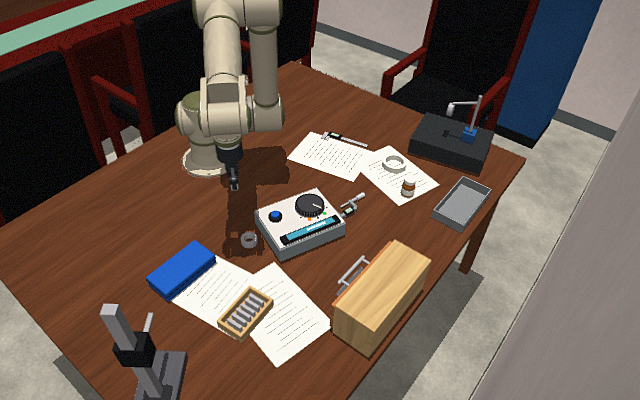

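```bash
python3 -c "
from rig import workorder;print(workorder.finish_job())"
```

```text
the job is handed in; nothing more can be done
None
```

I turned the dial one click anticlockwise to the green mark, then pressed the blue key fully down and let it come up. I handed the job in at about 10 s of the 40 s allowed; it reports no verdict.

- **Dial:** The green dot is on the left (+y) side, so the dial had to stand at +0.524. I swept a shut fingertip through 32° at about 6 N and lifted straight off. The wrist picture after release puts the white line at roughly 31° (about 0.55 rad), pointing at the green dot. In the last scene picture it still points there.
- **Blue key:** The tip went down to z 85.9 mm, where the key's bottom should be at 86 mm. Force rose from 4 to 14 N over the last 0.7 mm, so it had bottomed. The last pictures show the key up again.
- **Surroundings:** The arm is clear with no contact force. In the last scene picture the loose things stand where they were; I judged this by eye and did not measure it.

**Disagreements:**
- My first move was refused because the rows lacked the yaw column. I resent it correctly.
- The first readout fits from the scene and side cameras differed from the wrist camera by up to about 9 mm. I used the wrist fit, which the network positions mostly backed within about 4 mm.
- In the last wrist picture the network reported a green mark at a spot on the table, with low confidence (0.46). The mark was out of that view, so I ignored it.

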